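# Plug the vent and take off the cap of unknown thread

### The job

On the cream valve block, first set the yellow-handled tapered stopper from its wooden holder fully home in the open brass vent neck and let go of it. Then take off the red T-bar cap: nobody remembers whether it unscrews to the left or to the right, so try it one way and, if it does not give, the other, and lift it straight off once it is free. Finish still holding the cap in the gripper, upright, still and at least 5 cm clear above its neck, with the stopper still seated, and leave the mug, the spanner and the green tin where they are.

Things in the scene. Friction and masses are not known exactly. Their poses are not given: they have to be found in the camera images.
- valve_block: Fixed cream cast slab 110 (x) x 300 (y) x 50 mm high, standing on the desk; origin at the centre of its underside, z up. In its frame the brass vent neck stands at x 0, y -100 mm, the port with the red cap at x 0, y +100 mm, and a round brass gauge (58 mm across, top 92 mm above the desk) at x 10, y 0 mm.
- vent_mouth (a point): Centre of the mouth of the open brass vent neck, at its rim, 80 mm above the desk (30 mm above the slab). Neck 40 mm across outside, straight round bore 25 mm across and 28 mm deep, open upward.
- capped_port (a point): Port's axis at the slab's top, 50 mm above the desk; hidden neck 30 mm tall. Lug thread of unknown hand, a new one each run. The cap turns easily at constant height: the wrong way it hits a hard stop within 0.4 rad of its start; the right way it is free to lift from 0.9 to 1.7 rad from its start, then meets a stop too. Until free it rises only 2 mm; 26 mm straight up clears the neck.
- cap: Loose red cap, about 120 g; origin at the centre of its open lower rim, z up its axis, x along its T-bar. Skirt and lid 54 mm across, lid's top 31 mm above the origin; on it a straight bar 48 mm long (x), 14 mm wide (y), from 31 to 67 mm above the origin. On the neck its origin is 54 mm above the desk, its x within 0.1 rad of the valve block's y.
- cap_grip (a point): On the cap's axis, 55 mm above the cap's origin and 24 mm above its lid: the middle of the T-bar, to be gripped across its 14 mm width (cap's y). Same axes as the cap.
- stopper: Loose tapered stopper, 60 g or so; origin at the centre of its lower end, z up its axis. Black shank 16 mm across at the lower end, 22 mm at 24 mm up; there a yellow flange 36 mm across, 4 mm thick; above it a yellow round handle 26 mm across up to 70 mm. At first it stands upright in its holder. Fully home, its flange rests on the rim of the vent neck.
- stopper_grip (a point): On the stopper's axis, 50 mm above its lower end and 26 mm above the underside of its flange: the middle of its handle.
- stopper_flange (a point): On the stopper's axis at the underside of its flange, 24 mm above its lower end; when fully home it coincides with the vent mouth.
- stowage: Fixed wooden holder 66 x 66 x 30 mm high with a hole 27 mm across, through, in its centre; origin at the centre of its underside. The stopper's flange rests on its top.
- mug: White mug 76 mm across and 85 mm high, to be left alone; origin at the centre of its underside.
- spanner: Steel spanner 170 mm long lying flat, to be left alone; origin at its middle on the underside, x along it.
- tin: Green tin 60 mm across and 75 mm high, to be left alone; origin at the centre of its underside.
There are look-alikes about, which are no part of the job. What is meant by the cap is not pink, purple or turquoise, and is the smaller of those in its own colour.

How it is judged:
On the way, in this order (a step that is already met when the one before it is completed fails the run):
1. the stopper is fully home in the vent neck and let go, with the cap still on its neck (horizontal distance between stopper_flange and vent_mouth below 0.004 m and z of stopper_flange in the frame of valve_block below 0.083 m and angle between stopper's own z axis and vertical below 0.1 rad and contact force between the fingers and stopper below 0.1 N and horizontal distance between cap and capped_port below 0.006 m and height (world z) of cap below 0.065 m), for 0.2 s.
2. the cap is off its neck, held in the gripper (height (world z) of cap above 0.085 m and contact force between the fingers and cap above 1 N), for 0.2 s.
At the end, for the whole second after the job is handed in: Cap gripped by the fingers and by nothing else, still, upright within 0.25 rad, lower rim over 125 mm above the desk (45 mm over its neck); stopper let go and home: flange within 3 mm of the vent rim in height, 4 mm sideways, tilt under 0.1 rad (height (world z) of cap above 0.125 m and angle between cap's own z axis and vertical below 0.25 rad and contact force between the fingers and cap above 1 N and linear speed of cap below 0.03 m/s and contact force between cap and valve_block below 0.1 N and contact force between each of cap, the fingers and stopper below 0.1 N and contact force between cap and stowage below 0.1 N and contact force between cap and mug below 0.1 N and contact force between cap and tin below 0.1 N and horizontal distance between stopper_flange and vent_mouth below 0.004 m and z of stopper_flange in the frame of valve_block below 0.083 m and angle between stopper's own z axis and vertical below 0.1 rad); the arm keeps its last pose, push and grip.
It fails at once if the mug, the spanner or the tin is pushed more than 30 mm or the mug or tin knocked over (distance of any of mug, spanner, tin from where it was at the start of the episode above 0.03 m or angle between any of mug, tin's own z axis and vertical above 0.5 rad).
It also fails if it takes over 64 s, if anything falls off the work surface, if the arm or the gripper's body presses on something with over 40 N, if the wrist force passes 120 N, or if a joint passes its speed limit or range.

### The arm

A 6-joint arm with a two-finger parallel gripper is mounted at the origin on the work surface. World frame = base frame: x ahead of the robot, y to its left, z up, the work surface at z = 0. Lengths are in m, angles in rad, forces in N, time in s.
With the tool pointing down it reaches from about 0.35 to 0.85 m from the base axis. Payload 8.1 kg.
Tool frame: the origin (TCP) lies at the very end of the fingers, on their centre line; the grasp point (between the pads) lies 19 mm behind it; z points along the fingers, y is the direction in which the jaws open and shut (so a half turn about z gives the same grasp; the last joint's range is limited). The gripper opens to 93 mm and grips with 3 to 60 N. Pads are 15 mm wide; open, the fingers measure 128 mm over their backs; the gripper's body (75 mm by 188 mm) begins 65 mm behind the grasp point.
Start: joints at [-1.291, 0.13, 1.488, -0, 1.523, -0.085], TCP at [0.214, -0.561, 0.219] pointing down, gripper open.
Joint ranges: [-2.96, 2.96], [-0.89, 2.26], [0.02, 2.5], [-1.34, 4.48], [0, 2.73], [-2.66, 2.66]. Speed limits (rad/s): [2.39, 2.39, 2.79, 3.14, 3.14, 3.14].

### API

Orientations are given as a rotation vector (axis times angle).
In Python, from plant import * gives the robot as it stands.
- The arm moves only by the tool apply_moves, never from a script. Its argument "commands" is one flat list of numbers, 7 for each row, row after row: the shift along the world's x, y, z in cm, then the turn, a rotation vector about the world's x, y, z in rad, then the finger opening in cm, from 0 to 9.3. A call has 1 to 8 rows; each row shifts and turns the pose as measured when the row begins; what a row does not reach is not made up. A row lasts 1/8 s, in which the tool goes at most 62.5 mm and 10.7 degrees, less where a joint would pass 70% of its speed; a pose out of reach is approached as far as the arm can. A call with a gripper value outside its range is refused whole. The fingers move at their own pace and stop on an object; "squeeze" is the grip in N (left out, the last holds). Time passes only in rows, so rows that do not move let the fingers close. It gives the time, the measured TCP pose, the force and the opening at its end, in the units of the state.
- read_state(): the state, without advancing time (a new reading comes with each control period).
- read_camera(name): name is "scene" or "top" or "wrist"; returns (picture, depth): 384x512x3 uint8, blue, green, red; 384x512 float32, m along the optical axis (not along the pixel's ray), 0 where there is no reading.
- camera_model(name): a dict with "intrinsics" (3x3 intrinsics, pixels), "R" (3x3) and "t" (3): a world point X has camera coordinates R X + t. Camera axes: x right, y down, z forward; pixel columns grow to the right and rows downward; lengths in m; the calibration is good to about 2 mm. A picture is of the moment at which its call begins: read the wrist's pose just before it. camera_model takes no time and is no camera call; for the wrist camera it gives the pose at the moment of the call.
- close_job(): hands the job in, once; it reports no verdict.
Trained networks look in the newest picture that a camera, given by its name, has taken for a name from the list of things; names that differ only in an ending like _2 or _b are one class to them, and where a whole thing is asked for, a point or a joint stands for the part that bears it (a point fixed in the world has none). Each returns a list of dicts, best first, with "conf" (0 to 1); they miss things now and then, are a little off and sometimes report something else, mostly with a low value. They report only what shows in the picture. A call takes as long as a camera call. They do not tell look-alikes from the thing itself.
- find_in(query, camera): "point" ([x, y, z] in m, in the coordinates of the camera as it stood for that picture, good to about 4 mm: the middle of the surface that is visible of it).
- cut_out(query, camera): "mask" (384x512 bool, what is visible of it).
- spot_point(query, camera): "point" ([x, y, z] in m, in the coordinates of the camera as it stood for that picture, good to about 4 mm: a listed point, or the origin of a listed thing).
The state is a dict: "t": time; "q": joint angles; "dq": joint speeds; "joint_torque": joint torques, N m; "tool_pos": TCP position; "orientation": TCP orientation; "force": force on the tool from outside, world axes, zero at the start; "wrist_torque": the same for the moment, N m; "opening": finger opening in m.
Only numpy, scipy, OpenCV 4.12 (cv2) and the standard library are available. Lean on these libraries where they do the work, as an engineer would, in place of code of your own. Each camera call takes 0.05 s, during which the arm holds its last target. There are 200 camera calls.

## Working session

There is one attempt and no reset: what is moved stays moved. The work goes in short steps, Python scripts to look and compute and a tool call to move; the robot and the scene stay as the last step left them, time stands still between calls to the robot, and variables do not carry over. Pictures are saved under pics/ and viewed, about 8 in all and at most 12, crops included, and the job is handed in when it is done.

Besides the shell and the picture viewer there is one more tool, called after ">>>" as name(argument=value, ...), one argument or row to a line, values as JSON. apply_moves: Moves the arm, as the interface text tells. Its arguments: {"type":"object","properties":{"commands":{"type":"array"},"squeeze":{"type":"number"}},"required":["commands"]}

```bash
mkdir -p pics
cat > h.py <<'E'
from plant import *
import numpy as np, cv2
def w(cam,p):
    m=camera_model(cam); return np.array(m["R"]).T@(np.array(p)-np.array(m["t"]))
def grab(cam,fn=None):
    i,d=read_camera(cam)
    if fn: cv2.imwrite("pics/"+fn,i)
    return i,d
def px(cam,P):
    m=camera_model(cam); c=np.array(m["R"])@np.array(P)+np.array(m["t"]); u=np.array(m["intrinsics"])@c; return (u[:2]/u[2]).round(0)
def back(cam,u,v,z):  # ray to world height z
    m=camera_model(cam);R=np.array(m["R"]);o=-R.T@np.array(m["t"]);r=R.T@np.linalg.inv(np.array(m["intrinsics"]))@[u,v,1]
    return o+r*(z-o[2])/r[2]
def pts(cam,d,mask):
    m=camera_model(cam);v,u=np.nonzero(mask&(d>0));K=np.array(m["intrinsics"]);z=d[v,u]
    c=(np.linalg.inv(K)@np.stack([u*z,v*z,z]));return (np.array(m["R"]).T@(c-np.array(m["t"])[:,None])).T
E
python3 - <<'E'
from h import *
ims=[]
for c in ["scene","top"]:
    i,d=grab(c)
    ims.append(i)
    for q in ["cap_grip","stopper_grip","stopper_flange","vent_mouth","capped_port","valve_block","stowage","mug","spanner","tin"]:
        print(c,q,[(round(r["conf"],2),w(c,r["point"]).round(3).tolist(),px(c,w(c,r["point"])).tolist()) for r in spot_point(q,c)[:4]])
cv2.imwrite("pics/a.png",ims[0]);cv2.imwrite("pics/b.png",ims[1]);print(read_state())
E
```

```text
scene cap_grip [(0.74, [0.588, 0.135, 0.114], [292.0, 206.0]), (0.74, [0.788, 0.009, 0.05], [199.0, 228.0]), (0.71, [0.375, 0.172, 0.054], [357.0, 196.0]), (0.66, [0.654, 0.269, 0.067], [307.0, 266.0])]
scene stopper_grip [(0.66, [0.479, -0.331, 0.054], [227.0, 129.0])]
scene stopper_flange [(0.7, [0.483, -0.327, 0.026], [226.0, 137.0])]
scene vent_mouth [(0.63, [0.538, -0.058, 0.08], [261.0, 169.0])]
scene capped_port [(0.76, [0.591, 0.134, 0.047], [289.0, 224.0])]
scene valve_block [(0.69, [0.559, 0.044, 0.002], [276.0, 211.0])]
scene stowage [(0.69, [0.485, -0.33, -0.0], [226.0, 143.0])]
scene mug [(0.86, [0.49, 0.294, -0.001], [359.0, 256.0])]
scene spanner [(0.92, [0.753, 0.161, 0.002], [245.0, 272.0]), (0.32, [0.56, 0.043, 0.003], [276.0, 211.0])]
scene tin [(0.82, [0.734, -0.19, -0.001], [183.0, 192.0]), (0.44, [0.591, 0.139, 0.056], [290.0, 223.0])]
top cap_grip [(0.93, [0.789, 0.008, 0.052], [255.0, 101.0]), (0.89, [0.592, 0.141, 0.11], [196.0, 177.0]), (0.89, [0.376, 0.178, 0.055], [183.0, 273.0]), (0.72, [0.395, 0.082, 0.073], [224.0, 265.0])]
top stopper_grip [(0.76, [0.4
[... 717 characters left out ...]
 [(0.87, [0.728, -0.191, 0.0], [332.0, 130.0])]
{'t': 1.1, 'q': array([-1.29138414e+00,  1.30406926e-01,  1.48821101e+00, -1.77924579e-05,
        1.52298023e+00, -8.53971057e-02]), 'dq': array([ 0.0002918 , -0.00063828, -0.00079434, -0.00054239, -0.00016439,
       -0.00022418]), 'joint_torque': array([ 1.00984340e-03, -5.59774446e+01, -4.92066658e+01,  7.67528219e-02,
        2.24674400e-02, -1.76005574e-05]), 'tool_pos': array([ 0.21408038, -0.56051409,  0.21862502]), 'orientation': array([-3.08947077e+00, -5.69869363e-01,  2.86239676e-05]), 'force': array([0.00987796, 0.23770555, 0.51617172]), 'wrist_torque': array([ 0.03394949,  0.00228743, -0.00311093]), 'opening': 0.09291673229255205}
```

View pics/a.png

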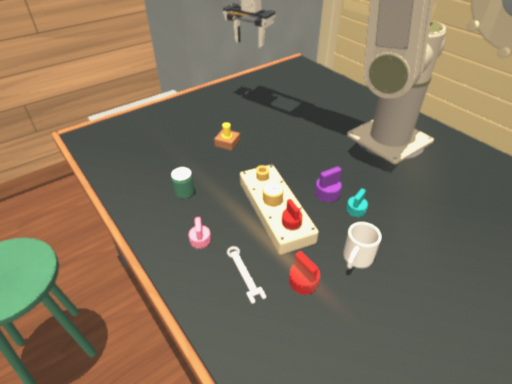

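View pics/b.png

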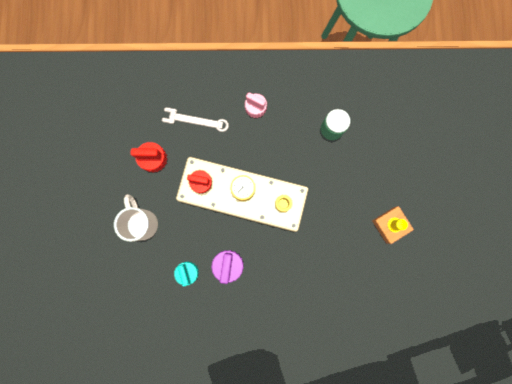

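The cap candidates in the top view are red on the block (200,181), a larger loose red one (150,156), pink (256,104), purple (227,266) and turquoise (186,273). The smaller red one, on the block's port, fits the description. I'll confirm it in a wrist crop before reaching for it. First I go above the stopper, top (400,225).

>>> apply_moves(
  commands=[4.4, 3.8, 0.5, 0, 0, 0.157, 9.3, 4.4, 3.8, 0.5, 0, 0, 0.157, 9.3, 4.4, 3.8, 0.5, 0, 0, 0.157, 9.3, 4.4, 3.8, 0.5, 0, 0, 0.157, 9.3, 4.4, 3.8, 0.5, 0, 0, 0.157, 9.3, 2, 2, 0, 0, 0, 0.157, 9.3, 0, 0, 0, 0, 0, 0, 9.3],
  squeeze=20,
)

```text
t: 1.98
tool_pos: [0.4595, -0.3435, 0.2446]
orientation: [2.467, 1.942, 0.001]
force: [-0.7, -0.8, -0.5]
opening: 0.0931
```

```bash
cat >> h.py <<'E'
from scipy.spatial.transform import Rotation as Ro
def st():
    s=read_state();R=Ro.from_rotvec(s["orientation"]).as_matrix()
    print("t",round(s["t"],2),"tcp",s["tool_pos"].round(4),"z",R[:,2].round(3),"jawyaw",round(np.arctan2(R[1,1],R[0,1]),3),"q",s["q"].round(3),"F",s["force"].round(1),"M",s["wrist_torque"].round(2),"op",round(s["opening"],4))
    return s
E
python3 - <<'E'
from h import *
st()
for c in ["wrist","top"]:
    i,d=grab(c,"c_%s.png"%c)
    for q in ["stopper_grip","stopper_flange","stowage"]:
        print(c,q,[(round(r["conf"],2),w(c,r["point"]).round(4).tolist(),px(c,w(c,r["point"])).tolist()) for r in spot_point(q,c)[:2]])
    for r in cut_out("stopper",c)[:1]:
        P=pts(c,d,r["mask"]); print(r["conf"],len(P))
        for a,b in[(.03,.04),(.04,.06),(.065,.08)]:
            k=P[(P[:,2]>a)&(P[:,2]<b)]; 
            if len(k): print(a,b,len(k),k.mean(0).round(4),k.min(0).round(4),k.max(0).round(4))
E
```

```text
t 1.98 tcp [ 0.4595 -0.3435  0.2446] z [ 0.002 -0.001 -1.   ] jawyaw -0.237 q [-0.731  0.048  1.529  0.     1.563 -0.495] F [-0.7 -0.8 -0.5] M [-0.03 -0.07 -0.04] op 0.0931
wrist stopper_grip [(0.64, [0.483, -0.3288, 0.0579], [272.0, 159.0])]
wrist stopper_flange [(0.7, [0.4841, -0.3303, 0.0307], [272.0, 156.0]), (0.59, [0.4752, -0.3264, 0.0046], [265.0, 152.0])]
wrist stowage [(0.69, [0.4784, -0.3296, -0.0011], [267.0, 153.0])]
0.71 550
0.03 0.04 156 [ 0.4807 -0.3217  0.0348] [ 0.4639 -0.3501  0.0307] [ 0.4976 -0.3121  0.0391]
0.04 0.06 40 [ 0.4789 -0.3198  0.0514] [ 0.4677 -0.3277  0.0404] [ 0.4929 -0.3167  0.0593]
0.065 0.08 350 [ 0.4803 -0.3284  0.0762] [ 0.4681 -0.3417  0.0652] [ 0.4926 -0.3164  0.0786]
top stopper_grip []
top stopper_flange [(0.48, [0.4845, -0.3277, 0.0272], [394.0, 224.0])]
top stowage [(0.81, [0.4838, -0.3285, 0.0045], [391.0, 225.0])]
0.49 232
0.03 0.04 70 [ 0.4834 -0.3229  0.0338] [ 0.4684 -0.3557  0.0301] [ 0.4998 -0.3101  0.0388]
0.04 0.06 34 [ 0.4848 -0.3166  0.0497] [ 0.4732 -0.324   0.0407] [ 0.4968 -0.3137  0.0596]
0.065 0.08 112 [ 0.4842 -0.325   0.0748] [ 0.473  -0.3379  0.0656] [ 0.4962 -0.3136  0.0785]
```

View pics/c_wrist.png

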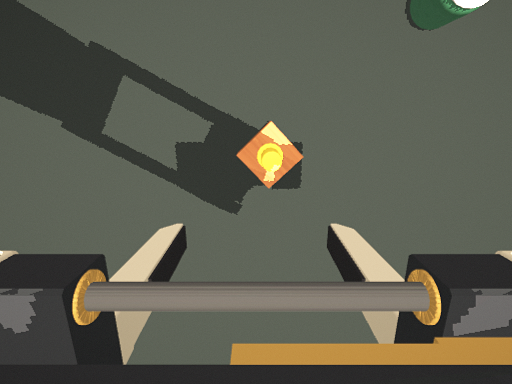

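Wrist view: the stopper is at (270,157) in its holder, with its axis about (0.4815, -0.3285) and top at z≈0.076. I go down to it.

>>> apply_moves(
  commands=[2.2, 1.5, -3, 0, 0, 0, 9.3, 0, 0, -5.5, 0, 0, 0, 7, 0, 0, -5.5, 0, 0, 0, 6, 0, 0, -4, 0, 0, 0, 5, 0, 0, -1, 0, 0, 0, 5],
)

```text
t: 3.1
tool_pos: [0.4801, -0.3324, 0.0526]
orientation: [2.471, 1.926, 0.002]
force: [-0.5, -0.0, 1.2]
opening: 0.0575
```

Run:
```python
from h import *
st()
```

```text
t 3.1 tcp [ 0.4801 -0.3324  0.0526] z [ 0.006 -0.006 -1.   ] jawyaw -0.246 q [-0.693  0.219  1.704 -0.     1.211 -0.447] F [-0.5 -0.   1.2] M [-0.03 -0.08  0.03] op 0.0575
```

>>> apply_moves(
  commands=[0.15, 0.4, -1.3, 0, 0, 0, 5, 0.05, 0.1, -0.4, 0, 0, 0, 4.5, 0, 0, 0, 0, 0, 0, 4],
)

```text
t: 3.48
tool_pos: [0.484, -0.3287, 0.038]
orientation: [2.468, 1.923, 0.004]
force: [-0.4, 0.7, 0.5]
opening: 0.0416
```

Run:
```python
from h import *
st()
```

```text
t 3.48 tcp [ 0.484  -0.3287  0.038 ] z [ 0.01  -0.008 -1.   ] jawyaw -0.247 q [-0.684  0.236  1.713 -0.     1.18  -0.437] F [-0.4  0.7  0.5] M [-0.02 -0.05 -0.02] op 0.0416
```

>>> apply_moves(
  commands=[-0.15, 0, 0, 0.008, 0.01, 0, 4, 0, 0, 0, 0, 0, 0, 1.5, 0, 0, 0, 0, 0, 0, 1.5, 0, 0, 0, 0, 0, 0, 1.5, 0, 0, 0, 0, 0, 0, 1.5],
  squeeze=20,
)

```text
t: 4.1
tool_pos: [0.4841, -0.3302, 0.0411]
orientation: [2.475, 1.928, 0.001]
force: [-0.3, -0.2, -0.4]
opening: 0.0257
```

Run:
```python
from h import *
st()
```

```text
t 4.1 tcp [ 0.4841 -0.3302  0.0411] z [ 0.003 -0.003 -1.   ] jawyaw -0.247 q [-6.860e-01  2.430e-01  1.699e+00 -1.000e-03  1.196e+00 -4.390e-01] F [-0.3 -0.2 -0.4] M [-0.01 -0.07 -0.03] op 0.0257
```

>>> apply_moves(
  commands=[0, 0, 3, 0, 0, 0, 1.5, 0, 0, 5.5, 0, 0, 0, 1.5, 0, 0, 5.5, 0, 0, 0, 1.5, 0.8, 4, 1, 0, 0, 0, 1.5, 1, 5.5, 0, 0, 0, 0, 1.5, 1, 5.5, 0, 0, 0, 0, 1.5, 0.8, 4, 0, 0, 0, 0, 1.5, 0, 0, 0, 0, 0, 0, 1.5],
)

```text
t: 5.1
tool_pos: [0.5186, -0.1339, 0.1951]
orientation: [2.479, 1.926, 0.003]
force: [-0.2, -0.8, -0.4]
opening: 0.0257
```

Run:
```python
from h import *
st()
i,d=grab("wrist")
for c in ["wrist","top","scene"]:
    if c!="wrist": i2,d2=grab(c)
    for q in ["stopper_grip","stopper_flange","vent_mouth","capped_port","cap_grip","valve_block","stopper"]:
        print(c,q,[(round(r["conf"],2),w(c,r["point"]).round(4).tolist(),px(c,w(c,r["point"])).tolist()) for r in spot_point(q,c)[:2]])
    if c=="wrist":
      for q in ["cap","stopper"]:
        for r in cut_out(q,c)[:3]:
            P=pts(c,d,r["mask"]); k=P[P[:,2]>P[:,2].max()-.008]
            print(q,r["conf"],len(P),"top",P[:,2].max().round(4),k.mean(0).round(4),((k.min(0)+k.max(0))/2).round(4),"yaw",cv2.minAreaRect((k[:,:2]*1e3).astype(np.float32)))
cv2.imwrite("pics/d.png",i)
```

```text
t 5.1 tcp [ 0.5186 -0.1339  0.1951] z [ 0.003 -0.001 -1.   ] jawyaw -0.249 q [-0.348 -0.035  1.702  0.     1.472 -0.099] F [-0.2 -0.8 -0.4] M [-0.04 -0.09  0.02] op 0.0257
wrist stopper_grip [(0.8, [0.5196, -0.1344, 0.2122], [259.0, 246.0])]
wrist stopper_flange [(0.72, [0.519, -0.1336, 0.1844], [257.0, 225.0])]
wrist vent_mouth [(0.93, [0.5344, -0.0547, 0.0821], [251.0, 107.0])]
wrist capped_port []
wrist cap_grip [(0.84, [0.3881, 0.0729, 0.0724], [61.0, 8.0])]
wrist valve_block [(0.93, [0.5597, 0.0372, 0.0025], [253.0, 22.0])]
wrist stopper [(0.98, [0.5148, -0.1318, 0.1578], [251.0, 211.0])]
cap 0.84 1216 top 0.0671 [ 0.7779 -0.0193  0.0629] [ 0.7778 -0.0186  0.0631] yaw ((777.6653442382812, -19.12912368774414), (2.2732529640197754, 13.24329662322998), 64.24349212646484)
cap 0.68 5081 top 0.0939 [0.3866 0.0691 0.0906] [0.3899 0.0707 0.0899] yaw ((389.6026611328125, 68.25784301757812), (10.079604148864746, 64.3638916015625), 77.2681655883789)
cap 0.18 3062 top 0.233 [ 0.5188 -0.1326  0.2305] [ 0.5186 -0.134   0.229 ] yaw ((518.4968872070312, -134.08966064453125), (25.507858276367188
[... 576 characters left out ...]
k [(0.7, [0.5629, 0.0492, -0.0015], [240.0, 195.0])]
top stopper [(0.38, [0.5183, -0.1308, 0.1614], [324.0, 208.0])]
scene stopper_grip [(0.58, [0.5163, -0.1341, 0.2121], [251.0, 117.0])]
scene stopper_flange [(0.54, [0.5182, -0.1371, 0.1845], [250.0, 125.0])]
scene vent_mouth [(0.95, [0.5386, -0.06, 0.0787], [260.0, 169.0])]
scene capped_port [(0.63, [0.5886, 0.1332, 0.0442], [289.0, 224.0])]
scene cap_grip [(0.79, [0.3887, 0.0804, 0.0776], [331.0, 175.0]), (0.77, [0.5842, 0.1364, 0.1122], [293.0, 206.0])]
scene valve_block [(0.85, [0.5594, 0.0442, -0.0007], [276.0, 212.0])]
scene stopper [(0.49, [0.5191, -0.1346, 0.1603], [250.0, 132.0]), (0.45, [0.7285, -0.1886, -0.0005], [185.0, 192.0])]
```

View pics/d.png

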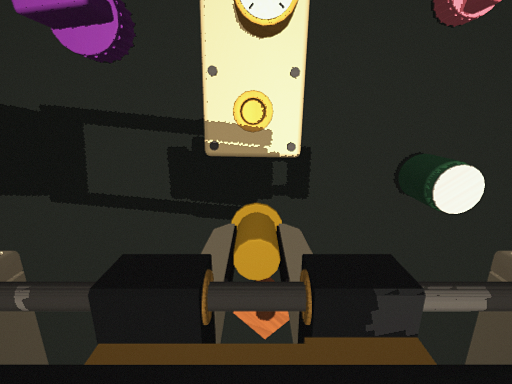

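Wrist view: the stopper is held upright at (257,245) and the vent ring is at (252,110). I'll fit the ring from the depth.

Run:
```python
from h import *
def circ(k):
    A=np.c_[2*k[:,:2],np.ones(len(k))];s=np.linalg.lstsq(A,(k[:,:2]**2).sum(1),rcond=None)[0];return s[:2].round(4),np.sqrt(s[2]+s[:2]@s[:2]).round(4)
for c in ["wrist","top"]:
    i,d=grab(c); P=pts(c,d,d>0)
    k=P[(np.hypot(P[:,0]-.536,P[:,1]+.056)<.03)&(P[:,2]>.073)&(P[:,2]<.09)]
    k=k[k[:,2]>np.median(k[:,2])-.003]
    h=cv2.convexHull((k[:,:2]).astype(np.float32))[:,0]
    print(c,len(k),np.median(k[:,2]),"hull",circ(h),"enc",cv2.minEnclosingCircle(h),"all",circ(k))
    s=P[(P[:,2]>.045)&(P[:,2]<.056)&(np.hypot(P[:,0]-.562,P[:,1]-.044)<.17)]
    print("slab",cv2.minAreaRect((s[:,:2]*1e3).astype(np.float32)))
    g=P[(np.hypot(P[:,0]-.589,P[:,1]-.137)<.035)&(P[:,2]>.112)&(P[:,2]<.13)]
    if len(g): print("bar",len(g),g[:,2].max(),cv2.minAreaRect((g[:,:2]*1e3).astype(np.float32)))
```

```text
wrist 810 0.08069435082653399 hull (array([ 0.5349, -0.0551]), np.float64(0.0196)) enc ((0.5349148511886597, -0.055109478533267975), 0.019931238144636154) all (array([ 0.5349, -0.0551]), np.float64(0.0164))
slab ((487.8426818847656, -15.605682373046875), (152.5718231201172, 223.59878540039062), 75.72128295898438)
top 142 0.08031056164205183 hull (array([ 0.5356, -0.0553]), np.float64(0.0192)) enc ((0.5356526970863342, -0.055233653634786606), 0.019853340461850166) all (array([ 0.5357, -0.0551]), np.float64(0.0163))
slab ((511.2084045410156, 55.24561309814453), (299.1722717285156, 215.13197326660156), 74.69010925292969)
bar 144 0.125290502306923 ((588.05859375, 137.3832244873047), (47.706417083740234, 14.036479949951172), 78.75758361816406)
```

>>> apply_moves(
  commands=[0.8, 4, 0, 0, 0, 0, 1.5, 0.8, 3.8, 0, 0, 0, 0, 1.5, 0, 0, -3, 0, 0, 0, 1.5, 0, 0, -3, 0, 0, 0, 1.5, 0, 0, 0, 0, 0, 0, 1.5],
)

```text
t: 7.12
tool_pos: [0.5353, -0.0563, 0.1348]
orientation: [2.481, 1.92, 0.004]
force: [-0.4, 0.4, -0.4]
opening: 0.0256
```

Run:
```python
from h import *
st()
```

```text
t 7.12 tcp [ 0.5353 -0.0563  0.1348] z [ 0.005 -0.002 -1.   ] jawyaw -0.254 q [-1.990e-01  1.400e-02  1.765e+00 -1.000e-03  1.357e+00  5.400e-02] F [-0.4  0.4 -0.4] M [-0.03 -0.08 -0.01] op 0.0256
```

>>> apply_moves(
  commands=[0, 0.1, -1.5, 0, 0, 0, 1.5, 0, 0, -1.2, 0, 0, 0, 1.5, 0, 0, -0.8, 0, 0, 0, 1.5, 0, 0, 0, 0, 0, 0, 1.5],
)

```text
t: 7.62
tool_pos: [0.5365, -0.0564, 0.1005]
orientation: [2.48, 1.917, 0.006]
force: [-1.2, -0.5, -1.5]
opening: 0.0257
```

Run:
```python
from h import *
st()
```

```text
t 7.62 tcp [ 0.5365 -0.0564  0.1005] z [ 0.008 -0.003 -1.   ] jawyaw -0.255 q [-0.199  0.048  1.796 -0.002  1.289  0.056] F [-1.2 -0.5 -1.5] M [-0.05  0.14 -0.01] op 0.0257
```

>>> apply_moves(
  commands=[-0.15, 0.1, -0.4, 0.003, 0.008, 0, 1.5, 0, 0, -0.4, 0, 0, 0, 1.5, 0, 0, -0.2, 0, 0, 0, 1.5, 0, 0, 0, 0, 0, 0, 1.5],
)

```text
t: 8.12
tool_pos: [0.5357, -0.0568, 0.0916]
orientation: [2.484, 1.919, -0.001]
force: [-1.9, -1.9, 1.0]
opening: 0.0257
```

Run:
```python
from h import *
st()
```

```text
t 8.12 tcp [ 0.5357 -0.0568  0.0916] z [ 0.001 -0.002 -1.   ] jawyaw -0.255 q [-0.199  0.063  1.798 -0.002  1.279  0.056] F [-1.9 -1.9  1. ] M [-0.5   0.25  0.03] op 0.0257
```

>>> apply_moves(
  commands=[0, 0.1, -0.2, 0, 0, 0, 1.5, 0, 0.05, -0.15, 0, 0, 0, 1.5],
)

```text
t: 8.38
tool_pos: [0.5359, -0.0568, 0.0908]
orientation: [2.483, 1.918, -0.003]
force: [-10.1, -4.1, 16.5]
opening: 0.0256
```

Run:
```python
from h import *
st()
```

```text
t 8.38 tcp [ 0.5359 -0.0568  0.0908] z [ 0.001 -0.005 -1.   ] jawyaw -0.255 q [-0.198  0.064  1.799 -0.005  1.277  0.059] F [-10.1  -4.1  16.5] M [-0.55  2.    0.02] op 0.0256
```

The force rises to 16.5 N at the expected height, so the stopper is seated. I release it and go up.

>>> apply_moves(
  commands=[0, 0, 0, 0, 0, 0, 3.2, 0, 0, 0, 0, 0, 0, 5, 0, 0, 0, 0, 0, 0, 6, 0, 0, 2, 0, 0, 0, 6, 0, 0, 5, 0, 0, 0, 6, 0, 0, 5, 0, 0, 0, 6, 0, 0, 0, 0, 0, 0, 6],
)

```text
t: 9.25
tool_pos: [0.5361, -0.0548, 0.2179]
orientation: [2.482, 1.919, 0.003]
force: [-0.1, 0.0, -0.4]
opening: 0.0602
```

Run:
```python
from h import *
st()
for c in ["wrist","top","scene"]:
    i,d=grab(c)
    if c=="wrist": cv2.imwrite("pics/e.png",i)
    for q in ["stopper_flange","stopper_grip","cap_grip","capped_port"]:
        print(c,q,[(round(r["conf"],2),w(c,r["point"]).round(4).tolist(),px(c,w(c,r["point"])).tolist()) for r in spot_point(q,c)[:3]])
    P=pts(c,d,d>0); n=np.hypot(P[:,0]-.5355,P[:,1]+.0555)
    k=P[(n<.025)&(P[:,2]>.118)&(P[:,2]<.14)]
    if len(k): print("knob top",len(k),np.median(k,0).round(4),k.max(0).round(4),cv2.minEnclosingCircle(k[:,:2].astype(np.float32)))
    k=P[(n<.025)&(P[:,2]>.078)&(P[:,2]<.09)]
    if len(k): print("flange",len(k),np.median(k,0).round(4),cv2.minEnclosingCircle(k[:,:2].astype(np.float32)))
    g=P[(np.hypot(P[:,0]-.589,P[:,1]-.137)<.035)&(P[:,2]>.115)&(P[:,2]<.13)]
    if len(g): print("bar",len(g),np.median(g[:,2]),cv2.minAreaRect((g[:,:2]*1e3).astype(np.float32)))
```

```text
t 9.25 tcp [ 0.5361 -0.0548  0.2179] z [ 0.004 -0.003 -1.   ] jawyaw -0.255 q [-0.196 -0.039  1.664 -0.002  1.512  0.059] F [-0.1  0.  -0.4] M [-0.03 -0.03  0.04] op 0.0602
wrist stopper_flange [(0.82, [0.5321, -0.0532, 0.0763], [255.0, 184.0])]
wrist stopper_grip [(0.75, [0.5346, -0.0531, 0.0994], [259.0, 189.0])]
wrist cap_grip [(0.96, [0.364, 0.1782, 0.0529], [43.0, 8.0]), (0.67, [0.3838, 0.0771, 0.0677], [93.0, 102.0]), (0.63, [0.7918, 0.0081, 0.0449], [471.0, 69.0])]
wrist capped_port []
knob top 409 [ 0.5307 -0.053   0.1188] [ 0.5426 -0.0407  0.1206] ((0.5308524966239929, -0.05289877951145172), 0.012724392116069794)
flange 54 [ 0.5325 -0.042   0.0829] ((0.5303821563720703, -0.05264086276292801), 0.0172735583037138)
top stopper_flange []
top stopper_grip []
top cap_grip [(0.92, [0.5919, 0.1416, 0.1091], [196.0, 177.0]), (0.84, [0.6576, 0.266, 0.0699], [146.0, 153.0]), (0.8, [0.3776, 0.1792, 0.0584], [182.0, 273.0])]
top capped_port [(0.81, [0.5859, 0.1369, 0.049], [202.0, 184.0])]
bar 141 0.12084461520010588 ((587.9786987304688, 137.40313720703125), (47.57902526855469, 13.946776390075684), 79.04315185546875)
scene stopper_flange [(0.66, [0.5342, -0.0593, 0.0794], [261.0, 169.0])]
scene stopper_grip [(0.7, [0.5347, -0.0548, 0.1071], [262.0, 162.0])]
scene cap_grip [(0.86, [0.3864, 0.08, 0.0763], [331.0, 174.0]), (0.72, [0.5853, 0.1366, 0.1122], [293.0, 206.0]), (0.64, [0.37, 0.1711, 0.0534], [358.0, 195.0])]
scene capped_port [(0.73, [0.5893, 0.1361, 0.0445], [290.0, 225.0])]
knob top 54 [ 0.5381 -0.0516  0.1256] [ 0.5483 -0.0424  0.1293] ((0.5357522964477539, -0.053475942462682724), 0.01282441895455122)
flange 65 [ 0.5424 -0.0446  0.0836] ((0.5347625017166138, -0.05392357334494591), 0.019492989405989647)
bar 92 0.1211264525488222 ((588.1358642578125, 138.84368896484375), (46.09792709350586, 13.786107063293457), 79.11739349365234)
```

View pics/e.png

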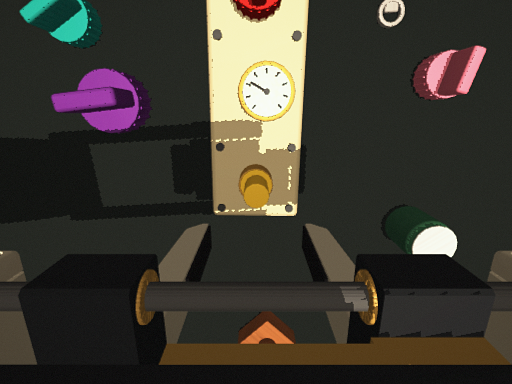

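Wrist view: the stopper sits in the vent at (256,188), upright, and the gripper is clear of it. Next I go over to view the cap.

>>> apply_moves(
  commands=[1.2, 4.5, 1, 0, 0, 0.03, 7, 1.2, 4.5, 0, 0, 0, 0.03, 7, 1.1, 4, 0, 0, 0, 0, 7, 0, 0, 0, 0, 0, 0, 7, 0, 0, 0, 0, 0, 0, 7],
)

```text
t: 10.62
tool_pos: [0.5687, 0.0783, 0.2215]
orientation: [-2.425, -1.993, 0.008]
force: [-0.6, -0.5, -0.1]
opening: 0.0701
```

Run:
```python
from h import *
st()
c="wrist"; i,d=grab(c)
for q in ["cap_grip","cap"]:
    print(q,[(round(r["conf"],2),w(c,r["point"]).round(4).tolist(),px(c,w(c,r["point"])).tolist()) for r in spot_point(q,c)[:4]])
P=pts(c,d,d>0)
n=np.hypot(P[:,0]-.588,P[:,1]-.138)
g=P[(n<.035)&(P[:,2]>.112)&(P[:,2]<.13)]
print("bar",len(g),np.median(g[:,2]),cv2.minAreaRect((g[:,:2]*1e3).astype(np.float32)))
g=P[(n<.035)&(P[:,2]>.078)&(P[:,2]<.092)]
print("lid",len(g),np.median(g[:,2]),cv2.minEnclosingCircle(g[:,:2].astype(np.float32)))
u,v=px(c,[.588,.138,.1]).astype(int);print(u,v)
x0,y0=max(u-100,0),max(v-75,0)
cv2.imwrite("pics/f.png",cv2.resize(i[y0:y0+150,x0:x0+200],None,fx=3,fy=3))
```

```text
t 10.62 tcp [0.5687 0.0783 0.2215] z [-0.005 -0.002 -1.   ] jawyaw -0.195 q [ 4.800e-02  6.500e-02  1.553e+00 -1.000e-03  1.529e+00  2.430e-01] F [-0.6 -0.5 -0.1] M [-0.05 -0.09 -0.01] op 0.0701
cap_grip [(0.88, [0.5913, 0.1349, 0.1102], [269.0, 132.0]), (0.79, [0.7944, 0.0063, 0.0544], [443.0, 199.0]), (0.73, [0.3688, 0.1807, 0.0561], [74.0, 127.0]), (0.62, [0.3899, 0.0764, 0.0735], [114.0, 211.0])]
cap [(0.97, [0.3724, 0.1781, 0.0016], [103.0, 127.0]), (0.94, [0.5848, 0.14, 0.0545], [261.0, 125.0]), (0.76, [0.39, 0.0735, -0.003], [140.0, 195.0]), (0.72, [0.6587, 0.2682, -0.0038], [299.0, 7.0])]
bar 728 0.1217694526944741 ((588.0181884765625, 137.30154418945312), (46.608299255371094, 13.35237979888916), 78.8710708618164)
lid 1289 0.08600172391128127 ((0.5875878930091858, 0.13686667382717133), 0.0273086279630661)
264 129
```

View pics/f.png

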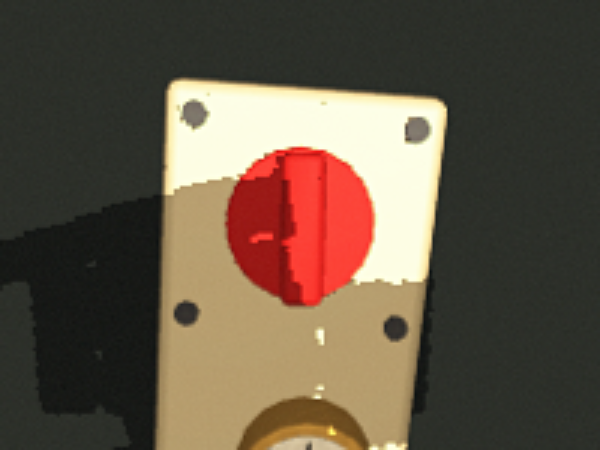

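The crop shows the smaller red T-bar cap on the port at crop (300,225), with its bar along the block. Axis (0.588, 0.137), yaw matching the jaws.

>>> apply_moves(
  commands=[1, 3, 0, 0, 0, 0, 6, 0.95, 3, 0, 0, 0, 0, 6, 0, 0, -4, 0, 0, 0, 5, 0, 0, -4, 0, 0, 0, 5, 0, 0, -2, 0, 0, 0, 5, 0, 0, 0, 0, 0, 0, 5],
)

```text
t: 11.52
tool_pos: [0.5895, 0.1327, 0.1206]
orientation: [2.437, 1.981, -0.004]
force: [0.1, 0.7, -0.6]
opening: 0.0502
```

Run:
```python
from h import *
st()
```

```text
t 11.53 tcp [0.5895 0.1327 0.1206] z [-0.002 -0.002 -1.   ] jawyaw -0.206 q [ 0.138  0.208  1.583 -0.002  1.352  0.344] F [ 0.1  0.7 -0.6] M [ 0.03 -0.07 -0.01] op 0.0502
```

>>> apply_moves(
  commands=[-0.15, 0.45, -1.4, 0, 0, 0.012, 4.5, 0, 0, -1.3, 0, 0, 0, 4, 0, 0, 0, 0, 0, 0, 4],
)

```text
t: 11.9
tool_pos: [0.5894, 0.1366, 0.0945]
orientation: [2.425, 1.994, 0.0]
force: [-0.4, -0.7, 0.3]
opening: 0.0406
```

Run:
```python
from h import *
st()
```

```text
t 11.9 tcp [0.5894 0.1366 0.0945] z [ 0.002 -0.002 -1.   ] jawyaw -0.194 q [ 0.144  0.232  1.606 -0.002  1.302  0.339] F [-0.4 -0.7  0.3] M [-0.06 -0.07 -0.  ] op 0.0406
```

>>> apply_moves(
  commands=[-0.13, 0.06, -0.2, 0, 0, 0, 3, 0, 0, 0, 0, 0, 0, 0.5, 0, 0, 0, 0, 0, 0, 0.5, 0, 0, 0, 0, 0, 0, 0.5, 0, 0, 0, 0, 0, 0, 0.5],
  squeeze=25,
)

```text
t: 12.52
tool_pos: [0.5889, 0.1375, 0.0939]
orientation: [2.424, 1.994, 0.003]
force: [1.1, -0.3, -1.2]
opening: 0.0138
```

Run:
```python
from h import *
st()
```

```text
t 12.53 tcp [0.5889 0.1375 0.0939] z [ 0.004 -0.001 -1.   ] jawyaw -0.194 q [ 0.146  0.23   1.61  -0.002  1.299  0.34 ] F [ 1.1 -0.3 -1.2] M [-0.   -0.09  0.01] op 0.0138
```

Gripped at 13.8 mm. I try counter-clockwise first.

>>> apply_moves(
  commands=[0, 0, 0, 0, 0, 0.1, 0.5, 0, 0, 0, 0, 0, 0.1, 0.5, 0, 0, 0, 0, 0, 0.1, 0.5, 0, 0, 0, 0, 0, 0.1, 0.5],
)

```text
t: 13.02
tool_pos: [0.5888, 0.1365, 0.0938]
orientation: [1.969, 2.444, 0.003]
force: [-1.0, -2.3, -1.4]
opening: 0.0175
```

Run:
```python
from h import *
st()
```

```text
t 13.03 tcp [0.5888 0.1365 0.0938] z [ 0.003 -0.    -1.   ] jawyaw 0.214 q [ 1.440e-01  2.290e-01  1.610e+00 -1.000e-03  1.299e+00 -7.100e-02] F [-1.  -2.3 -1.4] M [-0.52  0.05 -1.07] op 0.0175
```

The opening grew to 17.5 mm and the torque reached -1.07 N m, so counter-clockwise has hit the stop. I turn clockwise.

>>> apply_moves(
  commands=[0, 0, 0, 0, 0, -0.15, 0.5, -0.05, 0.05, 0, 0, 0, -0.15, 0.5, 0, 0, 0, 0, 0, -0.15, 0.5, 0, 0, 0, 0, 0, -0.15, 0.5, 0, 0, 0, 0, 0, -0.15, 0.5, 0, 0, 0, 0, 0, -0.15, 0.5],
)

```text
t: 13.78
tool_pos: [0.5882, 0.1366, 0.0939]
orientation: [2.853, 1.307, -0.0]
force: [-0.8, -0.1, 0.0]
opening: 0.0139
```

Run:
```python
from h import *
st()
```

```text
t 13.78 tcp [0.5882 0.1366 0.0939] z [ 0.001 -0.003 -1.   ] jawyaw -0.712 q [ 0.145  0.23   1.609 -0.003  1.302  0.858] F [-0.8 -0.1  0. ] M [-0.06  0.14 -0.05] op 0.0139
```

Now past 0.5 rad with no resistance, so I continue to about 1.3 rad.

>>> apply_moves(
  commands=[0, 0, 0, 0, 0, -0.15, 0.5, 0, 0, 0, 0, 0, -0.15, 0.5, 0, 0, 0, 0, 0, -0.15, 0.5, 0, 0, 0, 0, 0, -0.15, 0.5, 0, 0, 0, 0, 0, -0.15, 0.5, 0, 0, 0, 0, 0, 0, 0.5],
)

```text
t: 14.52
tool_pos: [0.5877, 0.1369, 0.0939]
orientation: [3.137, 0.132, -0.004]
force: [0.7, 0.7, -0.8]
opening: 0.0137
```

Run:
```python
from h import *
st()
```

```text
t 14.53 tcp [0.5877 0.1369 0.0939] z [-0.002 -0.002 -1.   ] jawyaw -1.487 q [ 0.145  0.232  1.607 -0.002  1.305  1.632] F [ 0.7  0.7 -0.8] M [-0.04 -0.02  0.04] op 0.0137
```

>>> apply_moves(
  commands=[0, 0, 0.4, 0, 0, 0, 0.5, 0, 0, 0.5, 0, 0, 0, 0.5, 0, 0, 0.5, 0, 0, 0, 0.5],
  squeeze=30,
)

```text
t: 14.9
tool_pos: [0.5873, 0.1368, 0.1082]
orientation: [3.136, 0.143, -0.005]
force: [0.2, -0.5, -1.2]
opening: 0.0139
```

Run:
```python
from h import *
st()
```

```text
t 14.9 tcp [0.5873 0.1368 0.1082] z [-0.003 -0.002 -1.   ] jawyaw -1.48 q [ 0.145  0.218  1.595 -0.002  1.332  1.626] F [ 0.2 -0.5 -1.2] M [ 0.02 -0.02 -0.02] op 0.0139
```

It comes up freely. I lift on straight up.

>>> apply_moves(
  commands=[0, 0, 1.5, 0, 0, 0, 0.5, 0, 0, 2, 0, 0, 0, 0.5, 0, 0, 2.5, 0, 0, 0, 0.5, 0, 0, 2, 0, 0, 0, 0.5, 0, 0, 1, 0, 0, 0, 0.5, 0, 0, 0, 0, 0, 0, 0.5, 0, 0, 0, 0, 0, 0, 0.5, 0, 0, 0, 0, 0, 0, 0.5],
)

```text
t: 15.9
tool_pos: [0.588, 0.1369, 0.2075]
orientation: [3.136, 0.145, 0.002]
force: [1.2, 0.0, -1.4]
opening: 0.014
```

Run:
```python
from h import *
st()
for c in ["scene","top","wrist"]:
    i,d=grab(c)
    if c=="scene": cv2.imwrite("pics/g.png",cv2.resize(i[60:300,130:430],None,fx=2.4,fy=2.4))
    for q in ["stopper_flange","stopper","cap","mug","tin","spanner"]:
        print(c,q,[(round(r["conf"],2),w(c,r["point"]).round(4).tolist()) for r in spot_point(q,c)[:5]])
    P=pts(c,d,d>0); n=np.hypot(P[:,0]-.5355,P[:,1]+.0555)
    for a,b in[(.118,.14),(.078,.09)]:
        k=P[(n<.025)&(P[:,2]>a)&(P[:,2]<b)]
        if len(k)>9: print(a,len(k),np.median(k,0).round(4),cv2.minEnclosingCircle(k[:,:2].astype(np.float32)))
st()
```

```text
t 15.9 tcp [0.588  0.1369 0.2075] z [ 0.001 -0.002 -1.   ] jawyaw -1.478 q [ 0.145  0.145  1.493 -0.002  1.503  1.624] F [ 1.2  0.  -1.4] M [ 0.04 -0.03 -0.01] op 0.014
scene stopper_flange []
scene stopper [(0.52, [0.5367, -0.0559, 0.0535])]
scene cap [(0.98, [0.6604, 0.2707, 0.0015]), (0.81, [0.589, 0.14, 0.1701]), (0.72, [0.3939, 0.074, -0.0017]), (0.58, [0.7867, 0.0092, -0.0021]), (0.56, [0.3713, 0.1747, 0.0001])]
scene mug [(0.87, [0.4916, 0.2936, 0.001])]
scene tin [(0.67, [0.7276, -0.1896, 0.0011])]
scene spanner [(0.64, [0.7535, 0.158, 0.0021]), (0.22, [0.4843, -0.3256, -0.0018])]
0.118 55 [ 0.5383 -0.052   0.1257] ((0.5369149446487427, -0.05350961536169052), 0.013247612863779068)
0.078 65 [ 0.5434 -0.0449  0.0838] ((0.5361619591712952, -0.05409492552280426), 0.01898169331252575)
top stopper_flange [(0.51, [0.536, -0.0513, 0.0786])]
top stopper [(0.62, [0.5398, -0.0516, 0.0559])]
top cap [(0.91, [0.3888, 0.0798, 0.0014]), (0.59, [0.7888, 0.0079, 0.0011]), (0.45, [0.5355, -0.0529, 0.0779])]
top mug [(0.58, [0.491, 0.2891, -0.0001]), (0.49, [0.54, -0.0567, 0.1081])]
top tin [(0
[... 352 characters left out ...]
per [(0.68, [0.5308, -0.0521, 0.057])]
wrist cap [(0.73, [0.585, 0.1371, 0.1707]), (0.61, [0.5917, 0.1387, 0.0443]), (0.58, [0.7923, 0.0095, 0.0033]), (0.57, [0.6561, 0.2655, -0.0052])]
wrist mug [(0.95, [0.4915, 0.2937, -0.0025]), (0.2, [0.5578, 0.0426, 0.0021])]
wrist tin []
wrist spanner [(0.9, [0.7556, 0.1628, 0.0026])]
0.118 582 [ 0.5376 -0.0512  0.1266] ((0.5358316898345947, -0.0537508986890316), 0.01341266930103302)
0.078 464 [ 0.5433 -0.0442  0.0845] ((0.5347698330879211, -0.05427037924528122), 0.019762586802244186)
t 16.95 tcp [0.5885 0.137  0.2084] z [ 0.003 -0.002 -1.   ] jawyaw -1.478 q [ 0.145  0.144  1.492 -0.002  1.503  1.624] F [ 0.2  0.1 -1.6] M [-0.03 -0.03  0.05] op 0.0139
```

View pics/g.png

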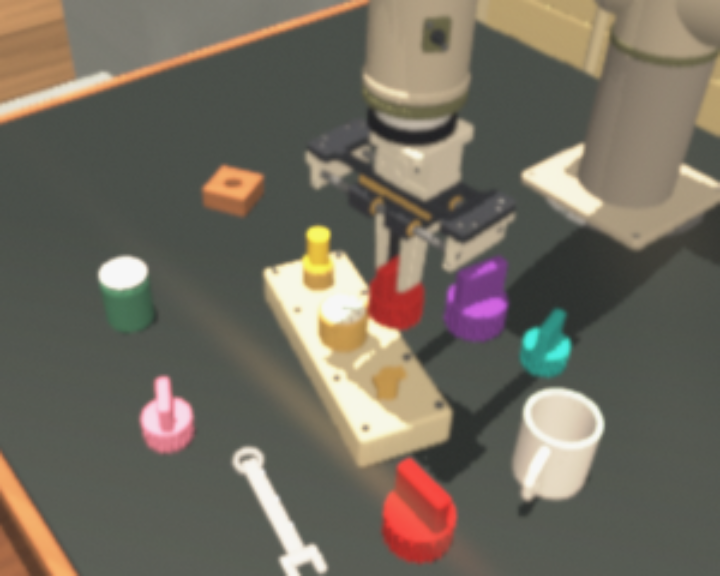

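The picture shows the cap held upright in the gripper at crop (397,295), with the bare neck at (388,380). The stopper is seated at (318,258) and the other things have not moved. I hand in.

Run:
```python
from h import *
print(close_job()); st()
```

```text
the job is handed in; nothing more can be done
None
the job is handed in; nothing more can be done
```

I set the stopper fully home in the vent neck and let go of it, then took the red cap off and handed the job in at about 17 s. `close_job()` gives no verdict, so I don't know how it was judged.

**Stopper:** it met the rim with 16.5 N at the expected height before I released it. In the last views its flange top is at z about 0.084 m, its axis is within about 2 mm of the vent, and it stands upright.

**Cap:** counter-clockwise hit the stop at about 0.4 rad. Clockwise was free, so I turned it 1.29 rad and lifted it straight off. It is held upright with its rim at about 0.168 to 0.170 m, around 9 cm above its neck, with a 30 N grip at 13.9 mm opening.

**Mug, spanner and tin:** they show within a few mm of where they started.

**Disagreements:** one wrist depth reading right after I released the stopper was about 6 mm low, probably because the arm was still settling. Later readings from all three cameras agreed. The networks gave some low-confidence wrong matches, which I did not use. I meant to read the state once more after handing in, but it was refused.

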